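# Wash a tall glass on the worktop glass rinser

## Task

Wash the tall slim glass on the built-in glass rinser: first press the detergent canister's nozzle cap right down and let it spring back up, for a shot of detergent on the rinser's brush. Then lift the upturned tall glass from its coaster, lower it, still mouth down and upright, centrally over the brush, and press it down on the sprung star, firmly but without ramming it, until its rim stands on the fixed grate. Finish while still holding it pressed down there, since the water runs only as long as it is held, and leave the other glass and the mug where they stand.

Things in the scene. Friction and masses are not known exactly. Their poses are not given: they have to be found in the camera images.
- rinser: Built-in glass rinser: a fixed steel panel 140 (x) x 214 (y) x 6 mm on the worktop, turned up to 0.3 rad. Origin: centre of its underside, z up. In its frame the rinser's axis (star, brush) is at (0, -32 mm), in a collar of 126 mm diameter, 13 mm high; the canister's axis is at (0, 78 mm): an upright aluminium cylinder, 52 mm across, white nozzle cap on top.
- rinser_seat (a point): Point on the rinser's vertical axis at the level of the grate's top, 16 mm above the worktop; fixed. The tall glass is home when its rim centre is here.
- rinser_grate: Fixed steel grate: six radial bars from 22 to 57 mm off the rinser's axis, tops 16 mm above the worktop: the hard stop for the glass's rim. Origin on the rinser's axis at worktop height.
- rinser_star (a joint): How far the sprung star is down, m; 0 = up. Six black arms out to 51 mm from the axis, tops 34 mm above the worktop when up; the glass's rim stands on them. On its hub a grey brush, 25 mm across, top at 67 mm when up, goes down with it. Push needed: about 5 N to start, 9 N at 0.018, where the rim meets the grate. The glass's weight alone leaves it up.
- nozzle_cap (a joint): How far the detergent canister's nozzle cap is pressed down, m; 0 = up, 0.010 = fully down against its stop. Spring: about 2.5 N to start, 5.5 N at the bottom; springs back when let go.
- nozzle_top (a point): Centre of the top of the nozzle cap (a flat white disc of 36 mm diameter), 138 mm above the worktop when up; moves down with it. z up.
- tall_glass: Tall slim clear drinking glass, loose, about 0.24 kg, upside down (mouth down) on a coaster. 126 mm high; outer diameter 65 mm at the mouth (below), 61 mm at 76 mm above the rim, 57 mm at the closed end (on top); wall 3.5 mm, closed end 9 mm thick. Origin: centre of the rim, z up to the closed end. Can be gripped across its diameter from above.
- coaster_a: Square slate coaster 99 x 98 x 8 mm under the tall glass, fixed. Origin: centre of the underside. Either the nearer or the farther one from the rinser.
- tumbler: Bystander: the short wide tumbler, clear, 81 mm diameter, 91 mm high, upside down on the other slate coaster. Origin: centre of its closed end, which is on top, 99 mm above the worktop. Loose; leave it.
- mug: Bystander: cream mug with a handle, 100 mm high, standing upright behind. Origin: centre of its underside. Loose; leave it.
Mind the look-alikes: they are no part of the job. What is shaped like the tall_glass but red is not meant.

How it is judged:
On the way, in this order (a step that is already met when the one before it is completed fails the run):
1. the nozzle cap is pressed right down (at least 8 mm of its 10 mm) (value of joint nozzle_cap above 0.008 m), for 0.1 s.
2. the nozzle cap has sprung back up (value of joint nozzle_cap below 0.002 m), for 0.1 s.
3. the tall glass is lifted off its coaster by the fingers, mouth down (height (world z) of tall_glass above 0.03 m and contact force between the fingers and tall_glass above 1 N and angle between tall_glass's own z axis and vertical below 0.35 rad), for 0.2 s.
At the end, for the whole second after the job is handed in: In the last second the fingers still hold the glass down: rim pressing on the grate with over 0.8 N and at most 2.5 mm above it, star down over 15.5 mm, glass still, upright (mouth down) within 0.08 rad and within 12 mm of the rinser's axis; nozzle cap up (value of joint rinser_star above 0.0155 m and value of joint nozzle_cap below 0.002 m and contact force between tall_glass and rinser_grate above 0.8 N and contact force between the fingers and tall_glass above 2 N and horizontal distance between tall_glass and rinser_seat below 0.012 m and z of tall_glass in the frame of rinser_seat below 0.0025 m and angle between tall_glass's own z axis and vertical below 0.08 rad and linear speed of tall_glass below 0.02 m/s); the arm keeps its last pose, push and grip.
It fails at once if the glass is forced or slammed on the rinser (over 60 N) (contact force between tall_glass and rinser above 60 N).
It fails at once if the nozzle cap is rammed (over 60 N) (contact force between any of the arm, the fingers and rinser above 60 N).
It fails at once if the tall glass is tipped over (angle between tall_glass's own z axis and vertical above 0.7 rad).
It fails at once if the tumbler is disturbed (over 25 mm) (distance of tumbler from where it was at the start of the episode above 0.025 m).
It fails at once if the mug is disturbed (over 25 mm) (distance of mug from where it was at the start of the episode above 0.025 m).
It also fails if it takes over 54 s, if anything falls off the work surface, if the arm or the gripper's body presses on something with over 40 N, if the wrist force passes 120 N, or if a joint passes its speed limit or range.

## Robot

A 7-joint arm with a two-finger parallel gripper is mounted at the origin on a cart in front of the work surface, level with it; the furniture and walls round the work are solid. World frame = base frame: x ahead of the robot, y to its left, z up, the work surface at z = 0. Lengths are in m, angles in rad, forces in N, time in s.
With the tool pointing down it reaches from about 0.4 to 0.85 m from the base axis. Payload 10.4 kg.
Tool frame: the origin (TCP) lies at the centre of the arm's flange, where the gripper is bolted on; the fingertips stand 182 mm ahead of it and the grasp point (between the pads) lies 164 mm ahead of it; z points along the fingers, y is the line along which they close (so a half turn about z gives the same grasp; the last joint's range is limited). The gripper opens to 87 mm and grips with 3 to 60 N. Pads are 19 mm wide; open, the fingers measure 117 mm over their backs; the gripper's body (75 mm by 190 mm) begins 51 mm behind the grasp point.
Start: joints at [1.098, 0.332, -0.065, 1.46, 0.022, 1.35, -0.088], TCP at [0.272, -0.563, 0.405] pointing down, gripper open.
Joint ranges: [-2.6, 2.6], [-0.5, 2.12], [-1.47, 1.34], [0.16, 2.42], [-1.27, 4.41], [0.06, 2.06], [-2.6, 2.6]. Speed limits (rad/s): [2.22, 2.22, 2.79, 2.79, 3.14, 3.14, 3.14].

## Interface

Orientations are given as a unit quaternion [x, y, z, w].
In Python, from bench import r, eyes, job gives the robot as it stands. The module is installed in compiled form; this text tells all that it offers.
- The arm moves only by the shell command python3 -m inch 'ROWS' [OPENING] [FORCE]. ROWS is JSON, a list of rows, each a list of 6 numbers: the shift along the tool's x, y, z normalised to -1 to 1, where 1 is 4 cm, then the turn, a rotation vector about the tool's x, y, z normalised to -1 to 1, where 1 is 0.12 rad. In form: [[x, y, z, wx, wy, wz], ...]. A call has exactly 5 rows; each row shifts and turns the commanded pose from where the row before left it, along the tool's axes as they then stand; what a row does not reach is not made up. A row lasts 1/12 s, in which the tool goes at most 41.7 mm and 7.16 degrees, less where a joint would pass 70% of its speed; a pose out of reach is approached as far as the arm can. A call with a number of a shift or a turn outside -1 to 1 is refused whole. A call with a gripper value outside its range is refused whole. OPENING is the gripper command: -1 is shut, 1 is fully open, values between are in proportion, set as the call begins (- or left out, the last holds). The fingers move at their own pace and stop on an object; FORCE is the grip in N (left out, the last holds). Time passes only in rows, so rows that do not move let the fingers close, or fill a call up. It gives the time, the measured TCP pose, the force, the opening and the grip force at its end, in the units of the state.
- r.read_state(): the state, without advancing time (a new reading comes with each control period).
- eyes.camera(name): name is "side" or "top"; returns a dict with "pixels" (384x512x3 uint8, red, green, blue), "fx", "fy", "cx", "cy" (pixels), "extrinsics" (4x4, takes a point from camera to world coordinates). Camera axes: x right, y down, z forward; pixel columns grow to the right and rows downward; lengths in m; the calibration is good to about 2 mm. A picture is of the moment at which its call begins. There is no depth.
- job.close_job(): hands the job in; it is judged then, once.
The state is a dict: "time": time; "joint_positions": joint angles; "joint_vel": joint speeds; "joint_torque": joint torques, N m; "ee_pos": TCP position; "eef_rot": TCP orientation; "ft_force": force on the tool from outside, world axes, zero at the start; "torque": the same for the moment, N m; "width": finger opening in m; "grip_force": force on a finger pad.
Only numpy, scipy, OpenCV 4.12 (cv2) and the standard library are available. Lean on these libraries where they do the work, as an engineer would, in place of code of your own. Each camera call takes 0.05 s, during which the arm holds its last target. There are 200 camera calls.

## Working session

There is one attempt and no reset: what is moved stays moved. The work goes in short steps, Python scripts to look and compute and a shell command to move; the robot and the scene stay as the last step left them, time stands still between calls to the robot, and variables do not carry over. Pictures are saved under pics/ and viewed, at most 10 in all, crops included, and the job is handed in when it is done.

```bash
mkdir -p pics; python3 - <<'E'
from bench import r,eyes
import cv2,numpy as np,pickle
for n in("side","top"):
    c=eyes.camera(n);pickle.dump(c,open(f"{n}.pkl","wb"))
    cv2.imwrite(f"pics/{n}0.png",cv2.resize(c["pixels"][:,:,::-1],(768,576),interpolation=cv2.INTER_CUBIC))
    print(n,c["fx"],c["fy"],c["cx"],c["cy"],np.round(c["extrinsics"],3).tolist())
s=r.read_state();print(s)
E
```

```text
side 348.13848944508743 348.13848944508743 255.90904982037713 192.25421425231195 [[-0.98, -0.083, 0.178, 0.318], [-0.197, 0.409, -0.891, 0.707], [0.002, -0.909, -0.417, 0.559], [0.0, 0.0, 0.0, 1.0]]
top 384.0437491825223 384.0437491825223 254.9130991662866 189.47371385091478 [[0.016, -0.991, 0.131, 0.38], [-1.0, -0.017, -0.008, -0.253], [0.01, -0.131, -0.991, 1.131], [0.0, 0.0, 0.0, 1.0]]
{'time': 0.1, 'joint_positions': array([ 1.09840116,  0.33279966, -0.06473957,  1.46084488,  0.02161491,
        1.34989025, -0.08851728]), 'joint_vel': array([-0.00124375, -0.0009944 , -0.00055581, -0.00358012, -0.00048521,
        0.00080345,  0.00152536]), 'joint_torque': array([ 2.59103683e-03, -6.24547505e+01,  2.52214365e-02, -3.90718603e+01,
       -6.14762306e-02,  3.66222288e-02,  8.54393761e-05]), 'ee_pos': array([ 0.27171317, -0.56272307,  0.40404504]), 'eef_rot': array([ 9.74812040e-01,  2.23027125e-01, -1.66711314e-04, -6.00189964e-04]), 'ft_force': array([ 0.39257567,  0.17317477, -0.47656435]), 'torque': array([-0.03648164, -0.01702169, -0.02460975]), 'grip_force': 0.0, 'width': 0.08698890151700359}
```

View pics/side0.png

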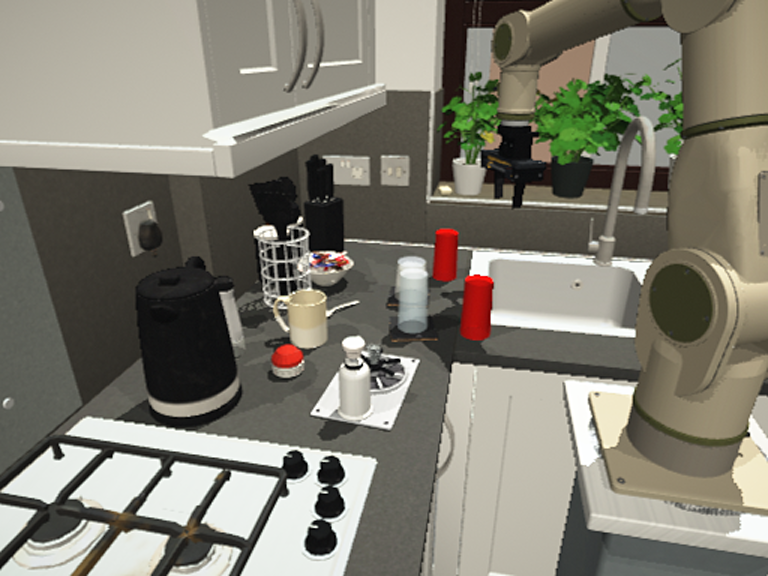

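View pics/top0.png

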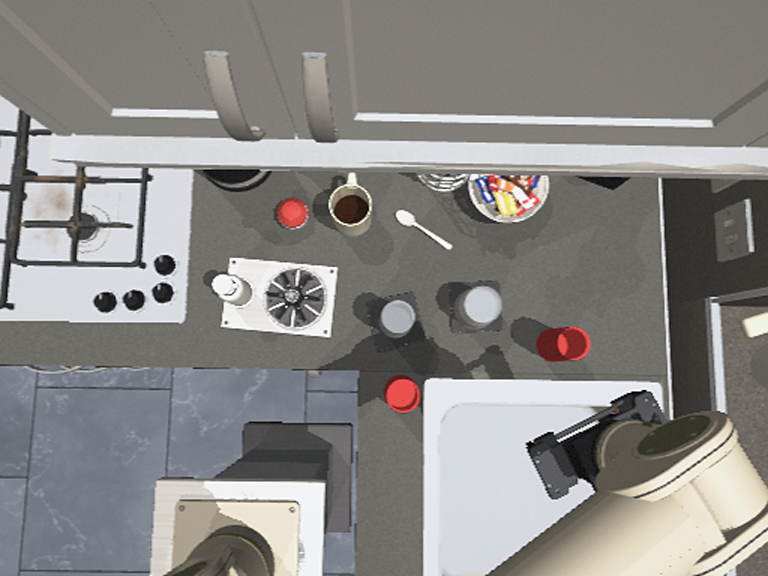

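The side view shows the two clear glasses at about (412,295) and (410,265), red look-alikes at (477,308) and (446,255), the canister at (353,380) and the mug at (307,320).
In the top view, the clear candidates are the nearer glass at (397,318), about 36 px across, and the farther one at (480,305), about 46 px. The red look-alikes are at (402,395) and (565,344). The nearer, narrower, taller clear one fits the tall glass. I'll confirm this in a crop with measured sizes.

```bash
cat > h.py <<'E'
import numpy as np,pickle
def load(n): return pickle.load(open(f"{n}.pkl","rb"))
def ray(c,u,v):
    E=np.array(c["extrinsics"]);d=E[:3,:3]@np.array([(u-c["cx"])/c["fx"],(v-c["cy"])/c["fy"],1]);return E[:3,3],d
def onz(c,u,v,z):
    o,d=ray(c,u,v);return o+d*(z-o[2])/d[2]
def proj(c,p):
    E=np.array(c["extrinsics"]);q=E[:3,:3].T@(np.array(p)-E[:3,3]);return np.array([c["fx"]*q[0]/q[2]+c["cx"],c["fy"]*q[1]/q[2]+c["cy"]])
def two(c1,p1,c2,p2):
    o1,d1=ray(c1,*p1);o2,d2=ray(c2,*p2)
    t=np.linalg.lstsq(np.c_[d1,-d2],o2-o1,rcond=None)[0];a=o1+d1*t[0];b=o2+d2*t[1];return (a+b)/2,np.linalg.norm(a-b)
E
python3 - <<'E'
from h import *;import cv2
t=load("top");s=load("side")
a=t["pixels"][150:240,130:350,::-1];b=s["pixels"][160:290,200:340,::-1]
a=cv2.resize(a,None,fx=3.6,fy=3.6,interpolation=cv2.INTER_CUBIC)[:, :792]
b=cv2.resize(b,None,fx=2,fy=2,interpolation=cv2.INTER_CUBIC)
im=np.zeros((a.shape[0]+b.shape[0],792,3),np.uint8);im[:a.shape[0],:a.shape[1]]=a;im[a.shape[0]:,:b.shape[1]]=b
print(im.shape,a.shape);cv2.imwrite("pics/crop.png",im)
# light masks in top image
g=t["pixels"].astype(int);roi=np.zeros(g.shape[:2],bool);roi[175:235,245:345]=1
for th in(120,135,150,165):
    m=((g.min(2)>th)&roi).astype(np.uint8)
    for c in cv2.findContours(m,0,1)[0]:
        if cv2.contourArea(c)>150: print(th,cv2.minEnclosingCircle(c),cv2.contourArea(c))
w=((g.min(2)>150)).astype(np.uint8);w[:, :145]=0;w[:,232:]=0;w[:165]=0;w[235:]=0
for c in cv2.findContours(w,0,1)[0]:
    if cv2.contourArea(c)>100: print("panel",cv2.contourArea(c),cv2.minAreaRect(c))
# cabinet edge 
for pt in [(33,108),(250,113)]: print([np.round(onz(t,*pt,z),3) for z in(.3,.4,.5,.6)])
E
```

```text
(584, 792, 3) (324, 792, 3)
120 ((265.0, 210.6875), 11.323644638061523) 368.0
120 ((321.5, 203.5), 13.285429954528809) 476.5
135 ((265.0, 210.5), 11.10190200805664) 349.0
135 ((321.6199951171875, 202.5), 12.630005836486816) 455.0
150 ((265.0, 210.6904754638672), 10.737245559692383) 330.0
150 ((321.2698974609375, 202.65928649902344), 12.287723541259766) 435.5
165 ((265.2317199707031, 210.64634704589844), 10.717446327209473) 256.5
165 ((321.278076171875, 202.74331665039062), 12.054740905761719) 422.0
panel 3395.0 ((183.47866821289062, 197.47415161132812), (79.16560363769531, 47.120121002197266), 5.44033145904541)
[array([0.664, 0.238, 0.3  ]), array([0.63 , 0.179, 0.4  ]), array([0.596, 0.12 , 0.5  ]), array([0.561, 0.061, 0.6  ])]
[array([ 0.662, -0.246,  0.3  ]), array([ 0.628, -0.247,  0.4  ]), array([ 0.594, -0.248,  0.5  ]), array([ 0.56 , -0.248,  0.6  ])]
```

View pics/crop.png

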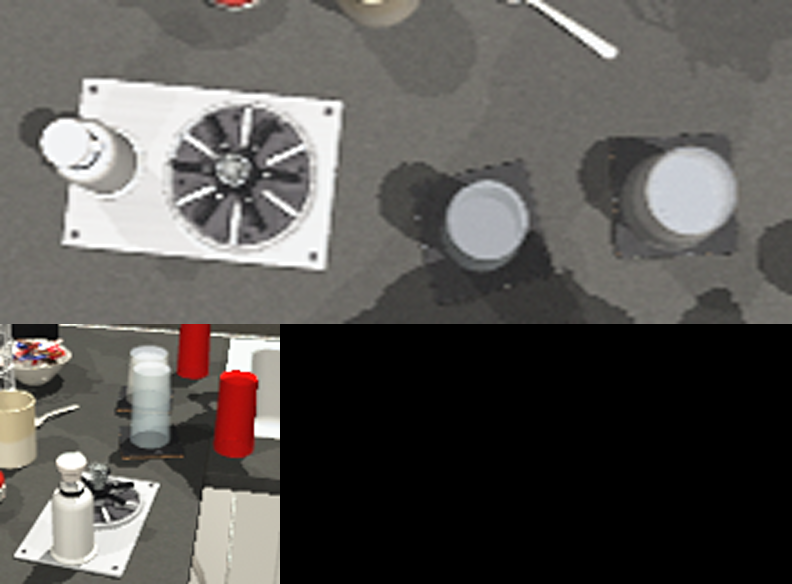

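The crop confirms it: the nearer clear glass at top-view px (265,211) is the narrow, tall one, and the wide tumbler is at (321,203). Next I'll locate everything and cross-check heights.

```bash
python3 - <<'E'
from h import *;import cv2
t=load("top");s=load("side");P=lambda x,y:(130+x/3.6,150+y/3.6)
f=lambda a:np.round(a,4)
sc=[onz(t,*P(*p),.006) for p in[(93,89),(328,111),(313,257),(74,234)]]
c=np.mean(sc,0);ydir=((sc[0]-sc[1])+(sc[3]-sc[2]));yaw=np.arctan2(-ydir[0],ydir[1])
print("panel",f(c),"yaw",yaw,[round(np.linalg.norm(sc[i]-sc[i-1]),3) for i in range(4)])
R=lambda x,y:c[:2]+[x*np.cos(yaw)-y*np.sin(yaw),x*np.sin(yaw)+y*np.cos(yaw)]
print("seat",R(0,-.032),"collar",f(onz(t,*P(240,175),.013)),"brush",f(onz(t,*P(234,170),.067)),"can",R(0,.078),"cap",f(onz(t,*P(66,141),.138)),"cap2",two(t,P(66,141),s,(235.5,228)))
# collar via dark contour
g=t["pixels"].astype(int);m=((g.max(2)<125)).astype(np.uint8);m[:, :172]=0;m[:,222:]=0;m[:176]=0;m[222:]=0
m=cv2.morphologyEx(m,cv2.MORPH_OPEN,np.ones((2,2)));n,l,st,ce=cv2.connectedComponentsWithStats(m);print(st[:5].tolist())
# glass
print("glass z.134",f(onz(t,265,210.7,.134)),two(t,(265,210.7),s,(275.5,183)),"bottom side",f(onz(s,275,216.5,.008)))
print("coaster",f(onz(t,*P(485,233),.008)), "tumbler",f(onz(t,321.5,203,.099)))
print("side proj of cap", proj(s,[*R(0,.078),.138]), "red1",onz(t,268,263,.126),"red2",onz(t,382,229,.126))
# cabinet corner
print("cab",two(t,(36,100),s,(143,112)),two(t,(36,100),s,(147,92)))
E
```

```text
panel [ 0.4998 -0.06    0.006 ] yaw -0.0780929785690473 [np.float64(0.12), np.float64(0.194), np.float64(0.12), np.float64(0.195)]
seat [ 0.49726801 -0.09194255] collar [ 0.4973 -0.0921  0.013 ] brush [ 0.4954 -0.0951  0.067 ] can [0.50584951 0.01772221] cap [0.5067 0.0163 0.138 ] cap2 (array([0.50601205, 0.01605188, 0.13826635]), np.float64(0.001268264232581694))
[[0, 0, 512, 384, 195724], [220, 177, 3, 2, 6], [179, 181, 38, 38, 878]]
glass z.134 [ 0.456 -0.288  0.134] (array([ 0.45532259, -0.28815379,  0.13123984]), np.float64(0.0017737961769019892)) bottom side [ 0.4541 -0.2957  0.008 ]
coaster [ 0.4539 -0.2917  0.008 ] tumbler [ 0.4821 -0.4416  0.099 ]
side proj of cap [235.12904521 228.41357398] red1 [ 0.32192684 -0.29765936  0.126     ] red2 [ 0.41386168 -0.59446192  0.126     ]
cab (array([0.63080443, 0.15253038, 0.43529713]), np.float64(0.005170382170867414)) (array([0.6233288 , 0.1371894 , 0.46527748]), np.float64(0.0018914940925613662))
```

Two-view and single-view estimates agree within about 2 mm:

| Point | Position (m) |
|---|---|
| Cap | (0.506, 0.017, 0.138) |
| Seat | (0.497, −0.092) |
| Glass | (0.4555, −0.2885) |

I'll turn the tool so that tool x = world y and tool y = world x, with the fingers shut.

```bash
python3 -m inch '[[0,0,0,0,0,-0.5],[0,0,0,0,0,-1],[0,0,0,0,0,-1],[0,0,0,0,0,-1],[0,0,0,0,0,-1]]' -1 20
python3 -m inch '[[0,0,0,0,0,-1],[0,0,0,0,0,-1],[0,0,0,0,0,-1],[0,0,0,0,0,-1],[0,0,0,0,0,-0.84]]'
python3 -m inch '[[0.5,0.2,0,0,0,0],[1,0.4,0,0,0,0],[1,0.4,0,0,0,0],[1,0.4,0,0,0,0],[1,0.4,0,0,0,0]]'
python3 - <<'E'
from bench import r;from scipy.spatial.transform import Rotation as R
s=r.read_state();print(R.from_quat(s['eef_rot']).as_matrix().round(3),s['ee_pos'],s['joint_positions'].round(2))
E
```

```text
time: 0.52
ee_pos: [0.2717, -0.5627, 0.4043]
eef_rot: [0.879, 0.478, 0.0, -0.0]
ft_force: [-0.2, 0.2, -0.5]
width: 0.0614
grip_force: 0.0
time: 0.93
ee_pos: [0.2717, -0.5628, 0.4043]
eef_rot: [0.705, 0.709, 0.0, -0.0]
ft_force: [-1.6, 0.0, 1.0]
width: 0.0282
grip_force: 0.0
time: 1.35
ee_pos: [0.3419, -0.3862, 0.4043]
eef_rot: [0.707, 0.707, -0.0, -0.0]
ft_force: [0.2, 0.1, 0.3]
width: 0.0016
grip_force: 0.0
[[ 0.001  1.    -0.   ]
 [ 1.    -0.001  0.   ]
 [ 0.    -0.    -1.   ]] [ 0.34192926 -0.38618774  0.40433542] [ 1.07  0.11 -0.33  1.73  0.04  1.3   0.73]
```

```bash
python3 -m inch '[[1,0.4,0,0,0,0],[1,0.4,0,0,0,0],[1,0.4,0,0,0,0],[1,0.4,0,0,0,0],[1,0.4,0,0,0,0]]' >/dev/null
python3 -m inch '[[1,0.4,0,0,0,0],[1,0.4,0,0,0,0],[1,0.4,0,0,0,0],[1,0.4,0,0,0,0],[0.6,0.3,0,0,0,0]]' >/dev/null
python3 -m inch '[[0.38,0.16,0,0,0,0],[0,0,0.4,0,0,0],[0,0,0.5,0,0,0],[0,0,0,0,0,0],[0,0,0,0,0,0]]'
python3 - <<'E'
from bench import r,eyes
import cv2,numpy as np
from h import *
out=[]
for n in("side","top"):
    c=eyes.camera(n);p=r.read_state()['ee_pos'];q=proj(c,p-[0,0,.182]);print(n,q,proj(c,[.506,.0165,.138]))
    x,y=int(q[0]),int(q[1]);out.append(cv2.resize(c["pixels"][max(y-60,0):max(y-60,0)+120,x-70:x+70,::-1],(392,336),interpolation=cv2.INTER_CUBIC))
cv2.imwrite("pics/cap.png",np.hstack(out))
E
```

```text
time: 2.6
ee_pos: [0.4991, -0.0009, 0.3682]
eef_rot: [0.707, 0.707, -0.001, -0.001]
ft_force: [-0.2, 0.5, 0.2]
width: 0.0002
grip_force: 0.0
side [239.2672437  206.62848372] [235.19625737 228.14859135]
top [149.81887443 189.48021588] [148.2253733  189.42297246]
```

View pics/cap.png

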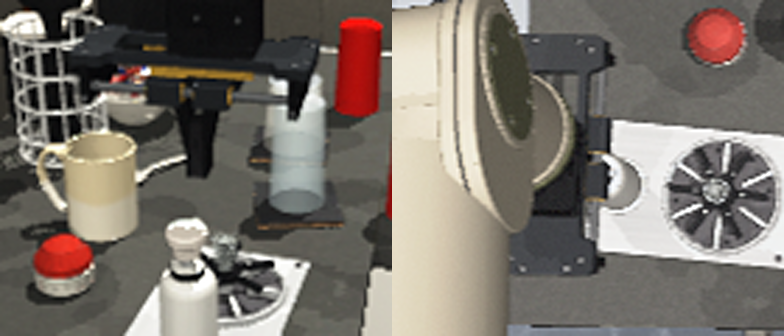

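The left crop shows the shut fingertips at about (200,178), above and behind the cap at (187,230). The pose is 7 mm short in x and 17 mm short in y, so I'll correct that and go down gradually.

```bash
python3 -m inch '[[0.22,0.1,0,0,0,0],[0.21,0.07,0,0,0,0],[0,0,0.3,0,0,0],[0,0,0.3,0,0,0],[0,0,0.3,0,0,0]]'
python3 -m inch '[[0,0,0.15,0,0,0],[0,0,0.1,0,0,0],[0,0,0.1,0,0,0],[0,0,0.05,0,0,0],[0,0,0,0,0,0]]'
```

```text
time: 3.12
ee_pos: [0.506, 0.0165, 0.3312]
eef_rot: [0.707, 0.707, -0.0, -0.0]
ft_force: [-0.0, -1.2, -0.0]
width: 0.0004
grip_force: 0.0
time: 3.53
ee_pos: [0.5061, 0.0163, 0.3166]
eef_rot: [0.707, 0.707, -0.0, -0.0]
ft_force: [-2.7, -0.5, 3.9]
width: 0.0007
grip_force: 1.9
```

```bash
python3 -m inch '[[0,0,0.06,0,0,0],[0,0,0.06,0,0,0],[0,0,0.05,0,0,0],[0,0,0,0,0,0],[0,0,0,0,0,0]]'
```

```text
time: 3.95
ee_pos: [0.5065, 0.0165, 0.311]
eef_rot: [0.707, 0.707, 0.0, 0.001]
ft_force: [-6.9, -0.9, 13.9]
width: 0.0006
grip_force: 7.0
```

```bash
python3 -m inch '[[0,0,0.03,0,0,0],[0,0,0,0,0,0],[0,0,0,0,0,0],[0,0,0,0,0,0],[0,0,0,0,0,0]]'
python3 -m inch '[[0,0,-0.2,0,0,0],[0,0,-0.4,0,0,0],[0,0,-0.6,0,0,0],[0,0,-0.8,0,0,0],[0,0,-0.5,0,0,0]]'
python3 - <<'E'
from bench import r,eyes
import cv2,numpy as np
from h import *
c=eyes.camera("side");a=load("side")["pixels"]
b=c["pixels"];cv2.imwrite("pics/cap2.png",cv2.resize(np.hstack([a[215:285,205:265],b[215:285,205:265]])[:,:,::-1],(720,420),interpolation=cv2.INTER_CUBIC))
print(np.abs(a[215:285,215:258].astype(int)-b[215:285,215:258]).mean())
E
```

```text
time: 4.37
ee_pos: [0.5066, 0.0167, 0.3108]
eef_rot: [0.707, 0.707, 0.0, 0.001]
ft_force: [-11.2, -1.5, 25.3]
width: 0.0004
grip_force: 12.9
time: 4.78
ee_pos: [0.5066, 0.0167, 0.4112]
eef_rot: [0.707, 0.707, 0.001, 0.001]
ft_force: [0.3, 0.7, 0.4]
width: 0.0005
grip_force: 0.0
1.3838316722037651
```

View pics/cap2.png

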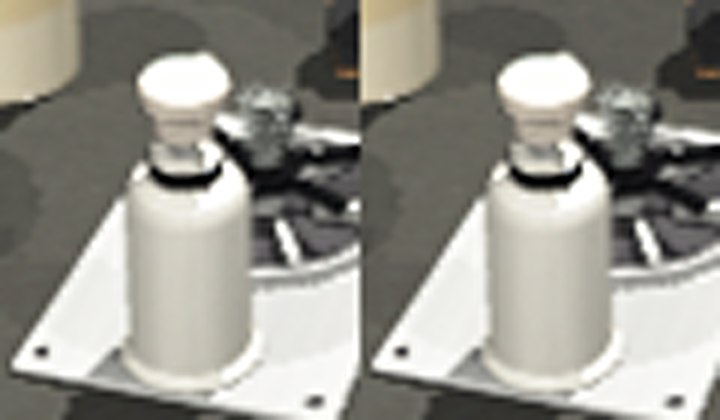

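The cap was pressed against its stop (25 N) and has sprung back: both crops show the cap at the same height. Now to the glass with the fingers open.

```bash
python3 -m inch '[[-0.5,-0.1,0,0,0,0],[-0.8,-0.13,0,0,0,0],[-0.8,-0.13,0,0,0,0],[-0.8,-0.13,0,0,0,0],[-0.8,-0.13,0,0,0,0]]' 1 20 >/dev/null
python3 -m inch '[[-0.8,-0.13,0,0,0,0],[-0.8,-0.13,0,0,0,0],[-0.8,-0.13,0,0,0,0],[-0.8,-0.13,0,0,0,0],[-0.5,-0.1,0,0,0,0]]' >/dev/null
python3 -m inch '[[-0.23,-0.04,0,0,0,0],[0,0,0,0,0,0],[0,0,0,0,0,0],[0,0,0,0,0,0],[0,0,0,0,0,0]]'
python3 - <<'E'
from bench import r
s=r.read_state();p=s['ee_pos'];print((-.2885-p[1])/.04,(.4555-p[0])/.04,s['eef_rot'].round(4))
E
```

```text
time: 6.08
ee_pos: [0.4557, -0.287, 0.4089]
eef_rot: [0.706, 0.708, 0.0, 0.0]
ft_force: [-0.5, -0.2, 0.3]
width: 0.0853
grip_force: 0.0
-0.03777993783362632 -0.004363130212793609 [7.063e-01 7.080e-01 2.000e-04 1.000e-04]
```

```bash
python3 -m inch '[[-0.04,0,0.5,0,0,0],[0,0,0.7,0,0,0],[0,0,0.7,0,0,0],[0,0,0.7,0,0,0],[0,0,0.5,0,0,0]]' >/dev/null
python3 -m inch '[[0,0,0.4,0,0,0],[0,0,0.27,0,0,0],[0,0,0,0,0,0],[0,0,0,0,0,0],[0,0,0,0,0,0]]'
python3 -m inch '[[0,0,0,0,0,0],[0,0,0,0,0,0],[0,0,0,0,0,0],[0,0,0,0,0,0],[0,0,0,0,0,0]]' -1 40
python3 -m inch '[[0,0,0,0,0,0],[0,0,0,0,0,0],[0,0,0,0,0,0],[0,0,0,0,0,0],[0,0,0,0,0,0]]'
python3 - <<'E'
from bench import r,eyes
import cv2,numpy as np
from h import *
out=[]
for n in("side","top"):
    c=eyes.camera(n)["pixels"];x,y=(275,190) if n=="side" else (265,205)
    out.append(cv2.resize(c[y-60:y+60,x-70:x+70,::-1],(392,336),interpolation=cv2.INTER_CUBIC))
cv2.imwrite("pics/grasp.png",np.hstack(out))
E
```

```text
time: 6.92
ee_pos: [0.4556, -0.2902, 0.2592]
eef_rot: [0.707, 0.707, 0.0, 0.001]
ft_force: [0.2, 0.5, 1.0]
width: 0.0872
grip_force: 0.0
time: 7.33
ee_pos: [0.4551, -0.2904, 0.2582]
eef_rot: [0.707, 0.707, 0.0, 0.0]
ft_force: [2.2, 0.6, 1.1]
width: 0.0616
grip_force: 1.2
time: 7.75
ee_pos: [0.4552, -0.2904, 0.2583]
eef_rot: [0.707, 0.707, 0.0, 0.0]
ft_force: [1.3, -0.3, 4.1]
width: 0.0595
grip_force: 39.8
```

View pics/grasp.png

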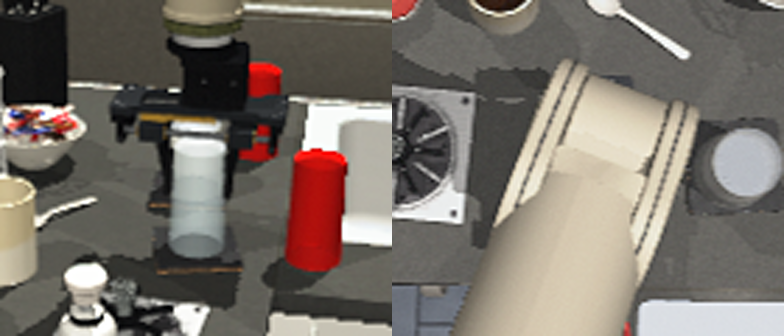

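The glass is held across its diameter: 59.5 mm opening (expected about 60), 40 N, standing upright between the fingers at about (198,190). Now lift and carry it.

```bash
python3 -m inch '[[0,0,-0.2,0,0,0],[0,0,-0.4,0,0,0],[0,0,-0.6,0,0,0],[0,0,-0.6,0,0,0],[0,0,-0.5,0,0,0]]'
python3 -m inch '[[0,0,-0.25,0,0,0],[0,0,0,0,0,0],[0.2,0.05,0,0,0,0],[0.5,0.1,0,0,0,0],[0.6,0.1,0,0,0,0]]'
python3 -m inch '[[0.7,0.15,0,0,0,0],[0.7,0.15,0,0,0,0],[0.7,0.15,0,0,0,0],[0.6,0.15,0,0,0,0],[0.5,0.1,0,0,0,0]]'
python3 -m inch '[[0.3,0.05,0,0,0,0],[0.15,0.05,0,0,0,0],[0,0,0,0,0,0],[0,0,0,0,0,0],[0,0,0,0,0,0]]'
python3 - <<'E'
from bench import r,eyes
import cv2,numpy as np
from h import *
p=r.read_state()['ee_pos'];print((-.092-p[1])/.04,(.4973-p[0])/.04)
out=[]
for n in("side","top"):
    c=eyes.camera(n);q=proj(c,p-[0,0,.22]);x,y=int(q[0]),int(q[1]);print(n,x,y,proj(c,p-[0,0,.25]),proj(c,[.4973,-.092,.067]))
    out.append(cv2.resize(c["pixels"][y-60:y+60,x-70:x+70,::-1],(392,336),interpolation=cv2.INTER_CUBIC))
cv2.imwrite("pics/over.png",np.hstack(out))
E
```

```text
time: 8.27
ee_pos: [0.4545, -0.2902, 0.3513]
eef_rot: [0.707, 0.707, -0.0, -0.001]
ft_force: [-0.0, -0.3, -2.1]
width: 0.0593
grip_force: 39.8
time: 8.68
ee_pos: [0.4643, -0.2384, 0.3579]
eef_rot: [0.708, 0.706, -0.0, -0.002]
ft_force: [0.9, -0.0, -1.6]
width: 0.0593
grip_force: 39.8
time: 9.1
ee_pos: [0.4927, -0.1075, 0.3582]
eef_rot: [0.706, 0.708, -0.0, -0.001]
ft_force: [0.4, -1.0, -1.8]
width: 0.0593
grip_force: 39.8
time: 9.52
ee_pos: [0.4967, -0.0935, 0.3593]
eef_rot: [0.708, 0.707, -0.0, -0.0]
ft_force: [0.1, -0.8, -2.0]
width: 0.0597
grip_force: 39.8
0.03654041180503782 0.014636385664400231
side 248 207 [249.0417177  217.22881126] [248.82166978 231.09990746]
top 190 193 [192.11392688 194.97412885] [193.9111742 196.5285015]
```

View pics/over.png

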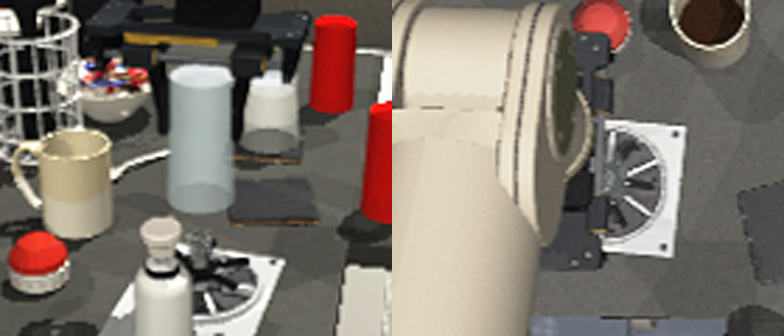

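The glass hangs upright, rim centre at side px (249.4,216.6) against a predicted (249.0,217.2), centred over the rinser. Lower to just above the star, then press slowly.

```bash
python3 -m inch '[[0.04,0.02,0.2,0,0,0],[0,0,0.4,0,0,0],[0,0,0.4,0,0,0],[0,0,0.35,0,0,0],[0,0,0.25,0,0,0]]'
python3 -m inch '[[0,0,0.1,0,0,0],[0,0,0.1,0,0,0],[0,0,0.1,0,0,0],[0,0,0.1,0,0,0],[0,0,0,0,0,0]]'
python3 -m inch '[[0,0,0.05,0,0,0],[0,0,0.05,0,0,0],[0,0,0.05,0,0,0],[0,0,0,0,0,0],[0,0,0,0,0,0]]' - 50
```

```text
time: 10.03
ee_pos: [0.4973, -0.0911, 0.2941]
eef_rot: [0.707, 0.707, -0.0, -0.001]
ft_force: [-1.2, -0.1, -3.0]
width: 0.0595
grip_force: 39.8
time: 10.45
ee_pos: [0.4981, -0.0908, 0.2801]
eef_rot: [0.707, 0.707, 0.0, 0.0]
ft_force: [-0.9, 0.6, 3.2]
width: 0.0593
grip_force: 39.8
time: 10.87
ee_pos: [0.498, -0.0908, 0.2742]
eef_rot: [0.707, 0.707, 0.0, 0.0]
ft_force: [-1.2, -0.1, 4.5]
width: 0.0587
grip_force: 49.8
```

```bash
python3 -m inch '[[0,0,0.05,0,0,0],[0,0,0.05,0,0,0],[0,0,0.04,0,0,0],[0,0,0.03,0,0,0],[0,0,0,0,0,0]]'
python3 -m inch '[[0,0,0.03,0,0,0],[0,0,0,0,0,0],[0,0,0,0,0,0],[0,0,0,0,0,0],[0,0,0,0,0,0]]'
```

```text
time: 11.28
ee_pos: [0.4981, -0.0908, 0.2674]
eef_rot: [0.707, 0.707, 0.0, 0.0]
ft_force: [-1.7, -0.2, 6.0]
width: 0.0593
grip_force: 49.8
time: 11.7
ee_pos: [0.4981, -0.0908, 0.2664]
eef_rot: [0.707, 0.707, 0.0, 0.0]
ft_force: [-0.4, 0.9, 6.4]
width: 0.0594
grip_force: 49.8
```

```bash
python3 -m inch '[[0,0,0.02,0,0,0],[0,0,0.01,0,0,0],[0,0,0,0,0,0],[0,0,0,0,0,0],[0,0,0,0,0,0]]'
```

```text
time: 12.12
ee_pos: [0.4982, -0.0907, 0.2662]
eef_rot: [0.707, 0.707, 0.0, 0.001]
ft_force: [-5.8, -0.0, 17.8]
width: 0.0593
grip_force: 49.9
```

```bash
python3 -m inch '[[0,0,0.02,0,0,0],[0,0,0.01,0,0,0],[0,0,0,0,0,0],[0,0,0,0,0,0],[0,0,0,0,0,0]]'
```

```text
time: 12.53
ee_pos: [0.4983, -0.0906, 0.266]
eef_rot: [0.707, 0.707, -0.0, 0.001]
ft_force: [-8.5, 1.1, 30.8]
width: 0.0589
grip_force: 50.1
```

The hard stop shows clearly (10 N/mm rise at the expected height). I'll ease off slightly to a comfortable push and verify.

```bash
python3 -m inch '[[0,0,-0.02,0,0,0],[0,0,0,0,0,0],[0,0,0,0,0,0],[0,0,0,0,0,0],[0,0,0,0,0,0]]'
python3 -m inch '[[0,0,0,0,0,0],[0,0,0,0,0,0],[0,0,0,0,0,0],[0,0,0,0,0,0],[0,0,0,0,0,0]]'
python3 - <<'E'
from bench import r,eyes
import cv2,numpy as np
from h import *
c=eyes.camera("side");print(proj(c,[.498,-.0907,.016]),proj(c,[.498,-.0907,.142]))
cv2.imwrite("pics/end.png",cv2.resize(c["pixels"][150:290,175:325,::-1],(600,560),interpolation=cv2.INTER_CUBIC))
E
```

```text
time: 12.95
ee_pos: [0.4982, -0.0906, 0.2661]
eef_rot: [0.707, 0.707, -0.0, 0.001]
ft_force: [-5.8, -0.1, 22.6]
width: 0.0591
grip_force: 50.0
time: 13.37
ee_pos: [0.4982, -0.0907, 0.2661]
eef_rot: [0.707, 0.707, -0.0, 0.001]
ft_force: [-6.5, 1.0, 22.1]
width: 0.0593
grip_force: 50.0
[248.60398004 247.09569739] [248.25741038 206.78085586]
```

View pics/end.png

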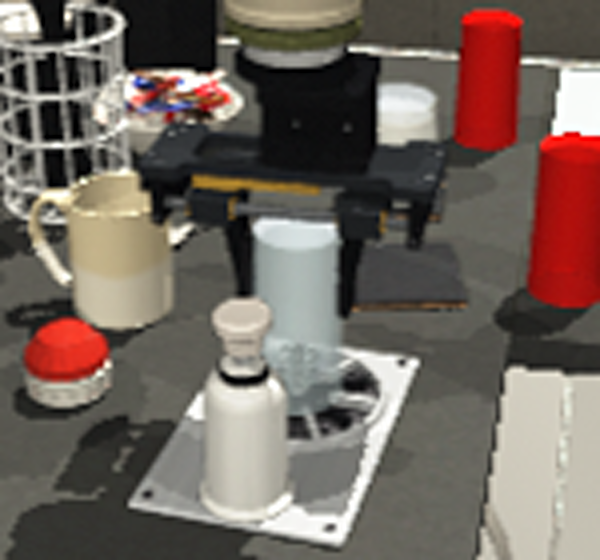

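The glass stands upright over the brush, closed end at crop (298,232), px (249.5,208) against a predicted (248.3,206.8). The cap is up, the push is steady at 22 N, and the mug and tumbler are in place. Handing in.

```bash
python3 -c "
from bench import job;print(job.close_job())"
```

```text
the job is handed in; nothing more can be done
None
```

I handed the job in at about 13 s of the 54 s allowed, with the tall glass held upright on the grate at a steady 22 N push; the nozzle cap had been pressed down and had sprung back, and the mug and tumbler were not touched (no verdict was returned).

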